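# Tip an L-shaped heatsink off its contact face

## Task

The finned L-shaped heatsink is standing on its copper contact face, which has to be cleaned. Tip it over the corner where its two legs meet, so that the tall finned leg lies on its flat back on the bench and the short leg stands up with the contact face bared. Keep that corner down on the bench, within about 3 cm of where it is now, let go, and leave the plain angle bracket without fins alone.

Things in the scene. Friction and masses are not known exactly. Their poses are not given: they have to be found in the camera images.
- l_heatsink_corner (a point): Middle of the heatsink's outer corner edge, on the bench. Axes turn with the part: +x from the corner along the short leg (60 mm long, 10 mm thick, flat on the bench at the start), +y along the corner edge (45 mm), +z up the finned leg (100 mm tall, 10 mm thick, upright at the start). Flat back: plane x = 0; contact face: plane z = 0. Finned leg is to fall towards -x, so that +x ends pointing up.
- l_heatsink_leg (a point): Point inside the finned leg, mid-width, 60 mm up from the contact face, 18 mm in from the flat back; axes as l_heatsink_corner. Five fins stand out from the leg's inner face to x = 26 mm from the back, from z = 22 to 96 mm. The outer two are flush with the side faces (y = -22.5 and +22.5 mm), so the leg can be pinched there across its 45 mm width.
- l_heatsink: The whole heatsink: a loose bare-aluminium L of about 230 g, 45 mm wide, told by its five fins. Origin and axes are those of l_heatsink_corner. Centre of mass at about x = 16, z = 40 mm: left free, it falls onto its back once tipped past about 22 degrees.
- angle_leg (a point): Bystander: a loose plain aluminium angle bracket of the same outer size (legs 100 and 60 mm, 45 mm wide) but 8 mm thick, with screw holes and no fins, standing on its short leg 24 to 44 cm to the left or right of the heatsink. The point is the centre of its upright leg, 50 mm up; axes as for the heatsink. Not to be moved.
Not all that is in view belongs to the job. Leave any blue look-alike of the l_heatsink alone.

How it is judged:
By the outcome, as a careful person would: the job done as asked, in the order asked, and still so for the second after the job is handed in, with the robot touching nothing.
It also fails if it takes over 29 s, if anything falls off the work surface, if the arm or the gripper's body presses on something with over 40 N, if the wrist force passes 120 N, or if a joint passes its speed limit or range.

## Robot

A 6-joint arm with a two-finger parallel gripper is mounted at the origin on a cart in front of the work surface, level with it; the furniture and walls round the work are solid. World frame = base frame: x ahead of the robot, y to its left, z up, the work surface at z = 0. Lengths are in m, angles in degrees, forces in N, time in s.
With the tool pointing down it reaches from about 0.4 to 0.825 m from the base axis. Payload 7 kg.
Tool frame: the origin (TCP) lies midway between the tips of the shut fingers; the grasp point (between the pads) lies 19 mm behind it (ctrl.grasp_offset is the distance from the TCP to the grasp point, in m); z points along the fingers, x is the direction in which the jaws open and shut, and the axes are right-handed (so a half turn about z gives the same grasp; the last joint's range is limited). The gripper opens to 88 mm and grips with 3 to 60 N. Pads are 19 mm wide; open, the fingers measure 130 mm over their backs; the gripper's body (78 mm by 193 mm) begins 47 mm behind the grasp point.
Start: joints at [-60.441, 20.546, 0.682, 0, -70.136, -16.507], TCP at [0.152, -0.658, 0.227] pointing down, gripper open.
Joint ranges: [-176.03, 176.03], [-82.01, 121.73], [-58.28, 71.71], [-173.87, 95.51], [-174.79, -0.11], [-173.66, 173.66]. Speed limits (degrees/s): [136.94, 136.94, 172.46, 180, 180, 180].

## Interface

Orientations are given as [roll, pitch, yaw] about the fixed x, y, z axes, in that order (R = Rz(yaw) Ry(pitch) Rx(roll)).
In Python, from plant import sensors, snapshot, order, ctrl gives the robot as it stands.
- The arm moves only by the tool send_rows, never from a script. Its argument "commands" is a list of rows, each a list of 3 entries, a list of its own where there are three numbers: the closure, from 0 (fully open) to 1 (shut), then the shift along the world's x, y, z in units of 0.25 m (1.0 is 0.25 m), then the turn, a rotation vector about the world's x, y, z in units of 360 degrees (1.0 is 360 degrees). In form: [[hand, [x, y, z], [ax, ay, az]], ...]. A call has 1 to 12 rows; each row shifts and turns the pose as measured when the row begins; what a row does not reach is not made up. A row lasts 1/10 s, in which the tool goes at most 50 mm and 8.59 degrees, less where a joint would pass 70% of its speed; a pose out of reach is approached as far as the arm can. A call with a number of a shift or a turn outside -1 to 1 is refused whole. A call with a gripper value outside its range is refused whole. The fingers move at their own pace and stop on an object; the grip force is fixed at half the most. Time passes only in rows, so rows that do not move let the fingers close. It gives the time, the measured TCP pose, the force and the opening at its end, in the units of the state.
- sensors.get_obs(): the state, without advancing time (a new reading comes with each control period).
- snapshot(name): name is "scene" or "top"; returns a dict with "color" (420x560x3 uint8, blue, green, red), "z_map" (420x560 float32, m along the optical axis (not along the pixel's ray), 0 where there is no reading), "mtx" (3x3 intrinsics, pixels), "xyz" and "attitude" of the camera in the world. Camera axes: x right, y down, z forward; pixel columns grow to the right and rows downward; lengths in m; the calibration is good to about 2 mm. A picture is of the moment at which its call begins.
- order.close_job(): hands the job in, once; it reports no verdict.
The state is a dict: "clock": time; "joint_pos": joint angles; "qvel": joint speeds; "tau": joint torques, N m; "tool_pos": TCP position; "orientation": TCP orientation; "force": force on the tool from outside, world axes, zero at the start; "moment": the same for the moment, N m; "opening": finger opening in m.
Only numpy, scipy, OpenCV 4.12 (cv2) and the standard library are available. Lean on these libraries where they do the work, as an engineer would, in place of code of your own. Each camera call takes 0.05 s, during which the arm holds its last target.

## Working session

There is one attempt and no reset: what is moved stays moved. The work goes in short steps, Python scripts to look and compute and a tool call to move; the robot and the scene stay as the last step left them, time stands still between calls to the robot, and variables do not carry over. Pictures are saved under pics/ and viewed, and the job is handed in when it is done.

Besides the shell and the picture viewer there is one more tool, called after "Call:" as name(argument=value, ...) on one line, values as JSON. send_rows: Moves the arm, as the interface text tells. Its arguments: {"type":"object","properties":{"commands":{"type":"array","items":{"type":"array"}}},"required":["commands"]}

```bash
mkdir -p pics; ls; cat > h.py <<'E'
import numpy as np, cv2
from plant import sensors, snapshot, order, ctrl
from scipy.spatial.transform import Rotation as R
def grab(n,tag):
    s=snapshot(n); cv2.imwrite(f'pics/{tag}.png',s['color']); np.savez(f'pics/{tag}.npz',**{k:np.array(v) for k,v in s.items()}); return s
E
python3 - <<'E'
from h import *
for n in ('scene','top'):
    s=grab(n,n+'0'); print(n,s['mtx'],s['xyz'],s['attitude'])
print(sensors.get_obs(), ctrl.grasp_offset)
E
```

```text
pics
scene [[497.37209963   0.         278.50511607]
 [  0.         497.37209963 208.02427028]
 [  0.           0.           1.        ]] [0.09859452 0.48013855 0.83629436] [-137.26058407    1.00678211 -148.98208493]
top [[491.49478481   0.         284.21914278]
 [  0.         491.49478481 208.92203674]
 [  0.           0.           1.        ]] [ 0.3519055  -0.10231112  0.95665103] [-171.92447967   -1.79986228  -89.27961539]
{'clock': 0.1, 'joint_pos': array([-6.04432021e+01,  2.05854210e+01,  6.40210745e-01, -1.66086059e-02,
       -7.01351296e+01, -1.65076481e+01]), 'qvel': array([ 0.03858198, -0.05272767,  0.07375763,  0.02154106,  0.02014877,
       -0.0874201 ]), 'tau': array([-1.80111580e-03, -5.84161270e+01,  2.93752635e+01,  7.01556846e+00,
        1.02214603e-02, -5.90056379e-05]), 'tool_pos': array([ 0.15229107, -0.6571641 ,  0.2257505 ]), 'orientation': array([-1.79992141e+02, -8.14653455e-02,  1.03043490e+02]), 'force': array([ 0.19277457, -0.03757438, -0.05947438]), 'moment': array([-0.02333395,  0.00839969, -0.00754129]), 'opening': 0.08779655959681047} 0.0188
```

View pics/scene0.png

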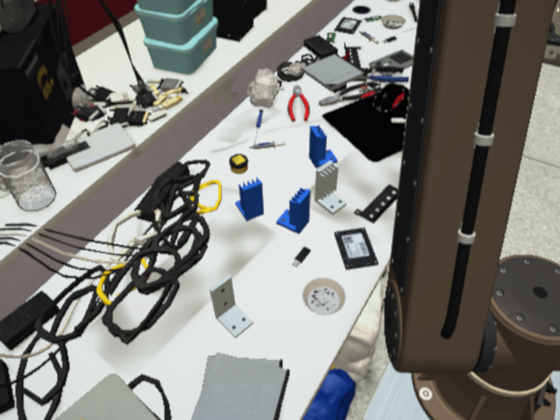

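View pics/top0.png

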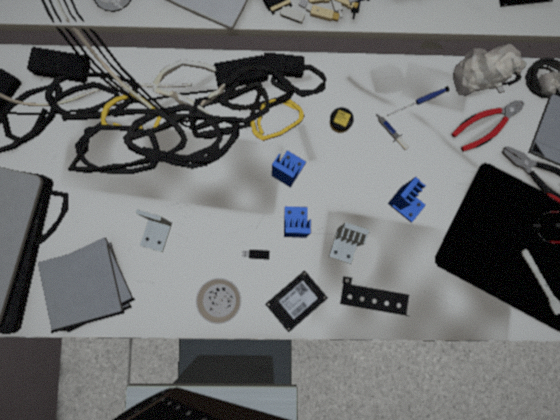

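Candidates for the heatsink are the bare-aluminium finned L at scene (328,190) / top (348,242), the three blue look-alikes at scene (250,198), (295,210), (322,147), and the plain bracket at scene (230,305). I choose the silver finned one and check it in a close crop.

```bash
python3 - <<'E'
from h import *
a=cv2.imread('pics/scene0.png')[110:250,225:415]; b=cv2.imread('pics/top0.png')[170:300,270:440]
cv2.imwrite('pics/c1.png',cv2.resize(a,None,fx=4,fy=4,interpolation=cv2.INTER_CUBIC))
cv2.imwrite('pics/c2.png',cv2.resize(b,None,fx=4.5,fy=4.5,interpolation=cv2.INTER_CUBIC))
E
```

```text
(no output)
```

View pics/c1.png

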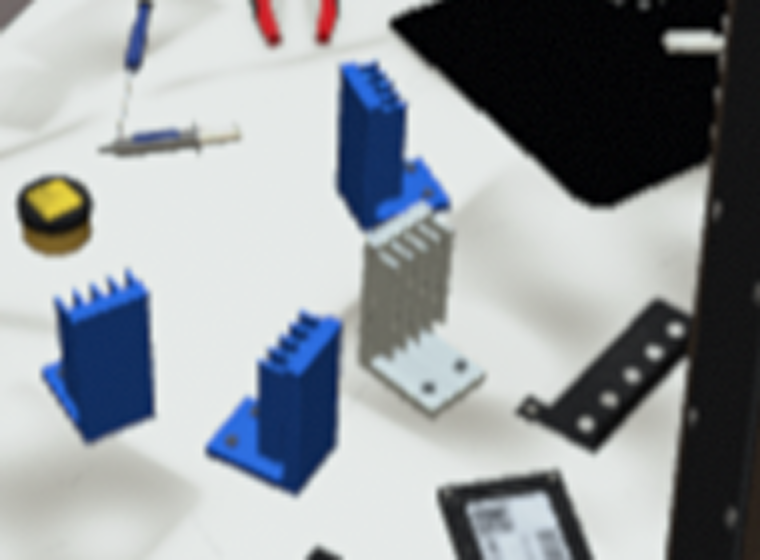

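View pics/c2.png

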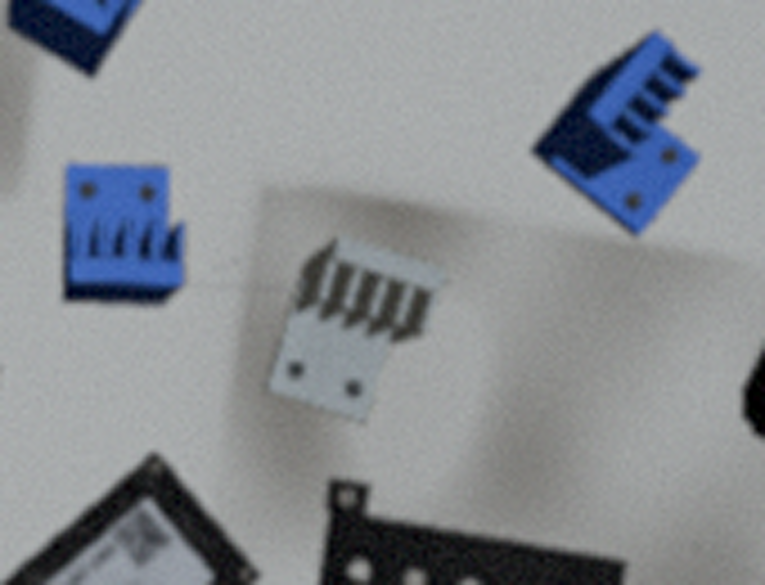

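The crop confirms it: silver, fins, short leg towards the robot (front corners at about top (330,257), (351,264); back top edge at about (345,223)–(369,230)). Now I compute its pose.

```bash
cat >> h.py <<'E'
def ray(s,u,v,z):
    M=R.from_euler('xyz',s['attitude'],degrees=True).as_matrix()
    d=M@np.linalg.solve(s['mtx'],[u,v,1.]); return s['xyz']+d*(z-s['xyz'][2])/d[2]
def cloud(s):
    M=R.from_euler('xyz',s['attitude'],degrees=True).as_matrix()
    v,u=np.mgrid[:420,:560]; z=s['z_map']
    d=np.stack([u,v,np.ones_like(u)],-1)@np.linalg.inv(s['mtx']).T
    return s['xyz']+(d*z[...,None])@M.T
E
python3 - <<'E'
from h import *
s=np.load('pics/top0.npz')
print('front',[ray(s,*p,.01) for p in((329.6,256.7),(351.1,264))])
print('backtop',[ray(s,*p,.1) for p in((345.1,222.7),(369.3,230.4))])
P=cloud(s); c=s['color'].astype(int)
bl=P[235:240,310:325].reshape(-1,3); print('bench',np.median(bl,0))
sc=np.load('pics/scene0.npz'); print('bench',np.median(cloud(sc)[265:275,250:280].reshape(-1,3),0))
# fit rect using points of both clouds
for n,S in(('top',s),('scene',sc)):
    Q=cloud(S).reshape(-1,3); m=S['z_map'].reshape(-1)>0
    Q=Q[m&(abs(Q[:,0]-.385)<.09)&(abs(Q[:,1]+.22)<.08)]
    for lo,hi in((.006,.02),(.03,.09),(.09,.115)):
        q=Q[(Q[:,2]>lo)&(Q[:,2]<hi)]
        r=cv2.minAreaRect(q[:,:2].astype(np.float32)*1000)
        print(n,lo,len(q),r,np.median(q[:,2]), q.min(0),q.max(0))
# other scene corners: front short-leg corners etc
for p in((431,414),(487,377),(362,362)): print(ray(sc,225+p[0]/4,110+p[1]/4,0.0 if p[1]!=362 else 0.01))
# angle bracket
Q=cloud(s)[200:260,125:180].reshape(-1,3); q=Q[Q[:,2]>.03]; print('bracket',q.min(0),q.max(0))
E
```

```text
front [array([ 0.3952338 , -0.21894255,  0.01      ]), array([ 0.38181855, -0.2604395 ,  0.01      ])]
backtop [array([ 0.45116044, -0.23526899,  0.1       ]), array([ 0.43821415, -0.2779782 ,  0.1       ])]
bench [ 0.43376794 -0.19553561 -0.00044824]
bench [ 0.44641601 -0.01322609 -0.00136308]
top 0.006 1193 ((385.8737487792969, -217.91351318359375), (179.53797912597656, 157.55477905273438), 0.586392343044281) 0.008250549417120778 [ 0.29532286 -0.29758228  0.00600335] [ 0.47496706 -0.14002208  0.01932955]
top 0.03 348 ((440.6213684082031, -206.1057586669922), (134.47303771972656, 31.559019088745117), 82.31794738769531) 0.0651331575972724 [ 0.41613081 -0.27262283  0.03001542] [ 0.45844661 -0.14017232  0.08996581]
top 0.09 429 ((440.5674133300781, -208.51788330078125), (137.21893310546875, 31.847103118896484), 82.49888610839844) 0.09805148227458371 [ 0.41643805 -0.27750493  0.09006875] [ 0.45889417 -0.14001256  0.10331573]
scene 0.006 613 ((384.9392395019531, -217.01751708984375), (153.42279052734375, 179.63748168945312), 89.96669006347656) 0.008083343120727338 [ 0.2951508  -0.2936771   0.00600648] [ 0.47479723 -0.14025671  0.01991558]
scene 0.03 617 ((437.3027038574219, -206.9715118408203), (135.90199279785156, 34.508880615234375), 81.64483642578125) 0.06399126647324138 [ 0.41116104 -0.27298443  0.03014495] [ 0.45540269 -0.14005652  0.08996242]
scene 0.09 302 ((436.96881103515625, -207.69302368164062), (137.95034790039062, 33.19951248168945), 81.68636322021484) 0.09539365321060117 [ 0.41148678 -0.27689031  0.09001228] [ 0.45563421 -0.14053063  0.10206489]
[ 3.94637137e-01 -2.21718216e-01 -1.11022302e-16]
[ 3.79801314e-01 -2.63440228e-01  1.11022302e-16]
[ 0.44331174 -0.22943191  0.01      ]
bracket [ 0.3519055  -0.10231112  0.03054644] [0.46922697 0.13099256 0.95665103]
```

```bash
python3 - <<'E'
from h import *
for n in('top0','scene0'):
    S=np.load(f'pics/{n}.npz'); c=S['color'].astype(int); P=cloud(S)
    for nm,m in(('sil',(c[...,0]-c[...,2]<60)),('blue',(c[...,0]-c[...,2]>60))):
      m=m&(S['z_map']>0)
      for lo,hi in((.005,.02),(.03,.085),(.09,.11)):
        mm=(m&(P[...,2]>lo)&(P[...,2]<hi)&(P[...,0]>.2)&(P[...,0]<.62)&(P[...,1]>-.42)&(P[...,1]<0.15)).astype(np.uint8)
        k,L,st,ce=cv2.connectedComponentsWithStats(mm)
        for i in range(1,k):
            if st[i,4]<60: continue
            q=P[L==i]; r=cv2.minAreaRect(q[:,:2].astype(np.float32)*1000)
            print(n,nm,lo,st[i,4],np.round(ce[i]),np.round(r[0],1),np.round(r[1],1),round(r[2],1),np.round(cv2.boxPoints(r)).tolist(),round(float(np.median(q[:,2])),4))
E
```

```text
top0 sil 0.005 614 [155. 235.] [435.3 116.6] [45.8 58.4] 74.4 [[401.0, 102.0], [457.0, 87.0], [470.0, 131.0], [413.0, 146.0]] 0.0077
top0 sil 0.005 474 [343. 250.] [ 415.2 -247. ] [45.5 52.8] 72.1 [[383.0, -260.0], [433.0, -277.0], [447.0, -233.0], [397.0, -217.0]] 0.0095
top0 sil 0.005 191 [258. 254.] [399.6 -78.2] [17.4 48.3] 0.3 [[391.0, -54.0], [391.0, -102.0], [408.0, -102.0], [408.0, -54.0]] 0.0073
top0 sil 0.005 1499 [296. 301.] [ 311.8 -156.1] [69.8 99.7] 40.9 [[253.0, -141.0], [318.0, -217.0], [371.0, -171.0], [306.0, -96.0]] 0.0067
top0 sil 0.005 635 [217. 301.] [310.9  -8.6] [83.7 83.6] 45.9 [[252.0, -10.0], [312.0, -68.0], [370.0, -8.0], [310.0, 51.0]] 0.013
top0 sil 0.03 1853 [181. 153.] [585.   56.3] [187.3  69.8] 89.9 [[550.0, -37.0], [620.0, -37.0], [620.0, 150.0], [550.0, 150.0]] 0.045
top0 sil 0.03 154 [283. 176.] [ 542.6 -128.4] [48.2 19.6] 85.8 [[531.0, -152.0], [551.0, -153.0], [554.0, -105.0], [535.0, -104.0]] 0.0583
top0 sil 0.03 172 [400. 197.] [ 514.7 -347.3] [20.7 49.9] 79.6 [[488.0, -353.0], [537.0, -362.0], [541.0, -342.0], [492.0, -333.0]] 0.0589
top0 sil
[... 3745 characters left out ...]
lue 0.03 369 [251. 200.] [ 545.4 -118.5] [48.1 23.4] 32.8 [[519.0, -122.0], [532.0, -141.0], [572.0, -115.0], [559.0, -96.0]] 0.0573
scene0 blue 0.03 331 [298. 213.] [ 434.3 -142.3] [47.2 24.2] 55.1 [[411.0, -155.0], [431.0, -169.0], [458.0, -130.0], [438.0, -116.0]] 0.0579
scene0 blue 0.09 123 [317. 132.] [ 508.7 -355.9] [24.8 49.6] 49.3 [[482.0, -349.0], [519.0, -381.0], [536.0, -363.0], [498.0, -330.0]] 0.0957
scene0 blue 0.09 157 [251. 186.] [ 549.3 -127.9] [45.9 28.1] 57.1 [[525.0, -140.0], [549.0, -155.0], [574.0, -116.0], [550.0, -101.0]] 0.0966
scene0 blue 0.09 172 [300. 197.] [ 441.5 -151. ] [49.2 26. ] 86.2 [[427.0, -175.0], [453.0, -176.0], [456.0, -127.0], [430.0, -126.0]] 0.0962
```

```bash
cat >> h.py <<'E'
az=np.radians(-17.6); d=np.array([np.cos(az),np.sin(az),0]); l=np.array([-np.sin(az),np.cos(az),0]); up=np.array([0,0,1.])
C=np.array([.447,-.257,0])
def target(th,al,zg=.075,xg=.018,lift=0,back=0):
    t=np.radians(th); a=np.radians(al)
    g=C+d*(-xg*np.cos(t)+zg*np.sin(t))+up*(xg*np.sin(t)+zg*np.cos(t))
    tz=d*np.sin(a)-up*np.cos(a); tx=l
    p=g+ctrl.grasp_offset*tz+up*lift-tz*back
    return p,R.from_matrix(np.stack([tx,np.cross(tz,tx),tz],1))
def delta(*a,**k):
    o=sensors.get_obs(); p,r=target(*a,**k)
    c=R.from_euler('xyz',o['orientation'],degrees=True)
    rv=np.degrees((r*c.inv()).as_rotvec()); dp=p-o['tool_pos']
    print('clk',round(o['clock'],2),'tgt',p.round(4),'dp mm',(dp*1e3).round(1),'rv deg',rv.round(2),'units',(dp/.25).round(4),(rv/360).round(4),'F',o['force'].round(1),'op',round(o['opening'],4),'q',o['joint_pos'].round(1))
E
python3 -c "
from h import *
print(dir(ctrl)); delta(0,20,lift=.12); delta(0,0,lift=.12)"
```

```text
['PlanningError', '__class__', '__delattr__', '__dict__', '__dir__', '__doc__', '__eq__', '__format__', '__ge__', '__getattribute__', '__getstate__', '__gt__', '__hash__', '__init__', '__init_subclass__', '__le__', '__lt__', '__module__', '__ne__', '__new__', '__reduce__', '__reduce_ex__', '__repr__', '__setattr__', '__sizeof__', '__str__', '__subclasshook__', '__weakref__', 'grasp_offset']
clk 0.1 tgt [ 0.436  -0.2535  0.1773] dp mm [283.7 403.7 -48.4] rv deg [ -0.89 -20.23 -30.34] units [ 1.1347  1.6147 -0.1937] [-0.0025 -0.0562 -0.0843] F [ 0.2 -0.  -0.1] op 0.0878 q [-60.4  20.6   0.6  -0.  -70.1 -16.5]
clk 0.1 tgt [ 0.4298 -0.2516  0.1762] dp mm [277.6 405.6 -49.6] rv deg [ -0.08  -0.   -30.64] units [ 1.1102  1.6224 -0.1982] [-0.0002 -0.     -0.0851] F [ 0.2 -0.  -0.1] op 0.0878 q [-60.4  20.6   0.6  -0.  -70.1 -16.5]
```

Call:
send_rows(commands=[[0.25,[0.11,0.16,0],[0,0,-0.0106]],[0.25,[0.11,0.16,0],[0,0,-0.0106]],[0.25,[0.11,0.16,0],[0,0,-0.0106]],[0.25,[0.11,0.16,0],[0,0,-0.0106]],[0.25,[0.11,0.16,0],[0,0,-0.0106]],[0.25,[0.11,0.16,0],[0,0,-0.0106]],[0.25,[0.11,0.16,0],[0,0,-0.0106]],[0.25,[0.11,0.16,0],[0,0,-0.0106]]])

```text
clock: 0.9
tool_pos: [0.372, -0.3288, 0.2201]
orientation: [-179.7, -0.4, 70.8]
force: [1.7, -1.3, 0.5]
opening: 0.0654
```

```bash
python3 -c "
from h import *
delta(0,20,lift=.12)"
```

```text
clk 0.9 tgt [ 0.436  -0.2535  0.1773] dp mm [ 63.9  75.3 -42.8] rv deg [ -6.81 -19.12   1.51] units [ 0.2557  0.3011 -0.1711] [-0.0189 -0.0531  0.0042] F [ 1.7 -1.3  0.5] op 0.0654 q [-19.1   4.1 -21.3  -0.5 -64.8 -89.9]
```

Call:
send_rows(commands=[[0.25,[0.052,0.06,-0.01],[-0.005,-0.018,0.001]],[0.25,[0.052,0.06,-0.03],[-0.005,-0.018,0.001]],[0.25,[0.052,0.06,-0.03],[-0.005,-0.018,0.001]],[0.25,[0.052,0.06,-0.03],[-0.005,-0.018,0.001]],[0.25,[0.052,0.06,-0.03],[-0.005,-0.018,0]]])

```text
clock: 1.4
tool_pos: [0.4415, -0.2612, 0.194]
orientation: [147.4, -1.5, 72.8]
force: [0.0, -4.9, 1.5]
opening: 0.0655
```

```bash
python3 -c "
from h import *
delta(0,35,lift=.10);delta(0,35,lift=.0)
grab('scene','s1');grab('top','t1')
a=cv2.imread('pics/s1.png')[60:250,170:420]
b=cv2.imread('pics/t1.png')[120:310,240:490]
cv2.imwrite('pics/s1c.png',cv2.resize(np.vstack([a,b]),None,fx=1.55,fy=1.55))
delta(0,35,lift=.10)"
```

```text
clk 1.4 tgt [ 0.4401 -0.2548  0.1596] dp mm [ -1.4   6.3 -34.4] rv deg [-2.15 -1.86 -0.41] units [-0.0056  0.0254 -0.1376] [-0.006  -0.0052 -0.0011] F [ 0.  -4.9  1.5] op 0.0655 q [  -6.2  -10.6  -54.8   19.2  -14.3 -118.8]
clk 1.4 tgt [ 0.4401 -0.2548  0.0596] dp mm [  -1.4    6.3 -134.4] rv deg [-2.15 -1.86 -0.41] units [-0.0056  0.0254 -0.5376] [-0.006  -0.0052 -0.0011] F [ 0.  -4.9  1.5] op 0.0655 q [  -6.2  -10.6  -54.8   19.2  -14.3 -118.8]
clk 1.5 tgt [ 0.4401 -0.2548  0.1596] dp mm [  4.9   6.7 -28.7] rv deg [-2.07 -2.57 -0.38] units [ 0.0194  0.0267 -0.1146] [-0.0057 -0.0071 -0.001 ] F [-0.9 -1.1 -0.5] op 0.0654 q [  -6.3  -10.6  -55.4   19.5  -14.4 -118.9]
```

View pics/s1c.png

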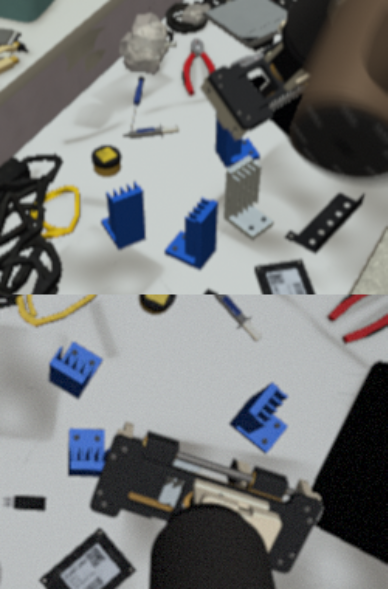

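The gripper is above the silver heatsink (scene crop (245,195)). The blue one at top crop (88,450) lies under the gripper's left end, as expected. j3 is near its limit, so I descend carefully.

Call:
send_rows(commands=[[0.25,[0.01,0.015,-0.06],[-0.002,0.001,-0.001]],[0.25,[0.01,0.012,-0.06],[-0.002,0.001,0]]])

```text
clock: 1.7
tool_pos: [0.4443, -0.2631, 0.1708]
orientation: [148.8, -0.3, 73.0]
force: [0.7, -0.3, 0.6]
opening: 0.0659
```

```bash
python3 -c "
from h import *
delta(0,35,lift=.10);delta(0,30,lift=.0)"
```

```text
clk 1.7 tgt [ 0.4401 -0.2548  0.1596] dp mm [ -4.2   8.3 -11.2] rv deg [-1.44 -3.57 -0.57] units [-0.0166  0.0331 -0.0446] [-0.004  -0.0099 -0.0016] F [ 0.7 -0.3  0.6] op 0.0659 q [  -7.8   -7.7  -58.    27.1   -9.9 -124.8]
clk 1.7 tgt [ 0.4388 -0.2544  0.0587] dp mm [  -5.5    8.7 -112. ] rv deg [ 0.05  1.2  -0.56] units [-0.0219  0.0347 -0.4481] [ 0.0001  0.0033 -0.0015] F [ 0.7 -0.3  0.6] op 0.0659 q [  -7.8   -7.7  -58.    27.1   -9.9 -124.8]
```

Call:
send_rows(commands=[[0.25,[-0.015,0.02,0.0],[0.0045,0.0165,-0.001]],[0.25,[-0.015,0.02,0.0],[0.0045,0.0165,0]],[0.25,[0,0,0.0],[0,0,0]]])

```text
clock: 2.0
tool_pos: [0.4311, -0.253, 0.1646]
orientation: [162.0, 0.2, 72.9]
force: [0.8, -0.1, 0.0]
opening: 0.0658
```

```bash
python3 -c "
from h import *
delta(0,20,lift=.10);delta(0,20,lift=.0)"
```

```text
clk 2.0 tgt [ 0.436  -0.2535  0.1573] dp mm [ 4.9 -0.5 -7.3] rv deg [-0.39 -1.96 -0.47] units [ 0.0195 -0.0021 -0.0292] [-0.0011 -0.0054 -0.0013] F [ 0.8 -0.1  0. ] op 0.0658 q [  -4.7   -3.6  -42.9    7.3  -33.3 -107.9]
clk 2.0 tgt [ 0.436  -0.2535  0.0573] dp mm [   4.9   -0.5 -107.3] rv deg [-0.39 -1.96 -0.47] units [ 0.0195 -0.0021 -0.4292] [-0.0011 -0.0054 -0.0013] F [ 0.8 -0.1  0. ] op 0.0658 q [  -4.7   -3.6  -42.9    7.3  -33.3 -107.9]
```

Call:
send_rows(commands=[[0.25,[0.02,-0.002,-0.03],[-0.001,-0.005,-0.001]],[0.25,[0,0,-0.09],[0,0,0]],[0.25,[0,0,-0.09],[0,0,0]]])

```text
clock: 2.3
tool_pos: [0.4407, -0.2539, 0.1136]
orientation: [159.5, -0.2, 72.5]
force: [0.5, 0.1, -0.6]
opening: 0.0659
```

```bash
python3 -c "
from h import *
delta(0,20,lift=.0)
grab('scene','s2');grab('top','t2')
a=cv2.imread('pics/s2.png')[90:250,210:420]
b=cv2.imread('pics/t2.png')[150:310,240:450]
cv2.imwrite('pics/s2c.png',cv2.resize(np.vstack([a,b]),None,fx=1.85,fy=1.85))
delta(0,20)"
```

```text
clk 2.3 tgt [ 0.436  -0.2535  0.0573] dp mm [ -4.7   0.4 -56.3] rv deg [-0.09  0.51 -0.14] units [-0.019   0.0014 -0.2252] [-0.0003  0.0014 -0.0004] F [ 0.5  0.1 -0.6] op 0.0659 q [  -5.     0.6  -50.    12.2  -19.7 -113.3]
clk 2.4 tgt [ 0.436  -0.2535  0.0573] dp mm [ -1.7   0.3 -53.5] rv deg [-0.13  0.08 -0.09] units [-0.0069  0.0011 -0.2141] [-0.0004  0.0002 -0.0003] F [-0.4 -0.1  0.5] op 0.0656 q [  -5.     0.7  -50.2   12.2  -19.9 -113.3]
```

View pics/s2c.png

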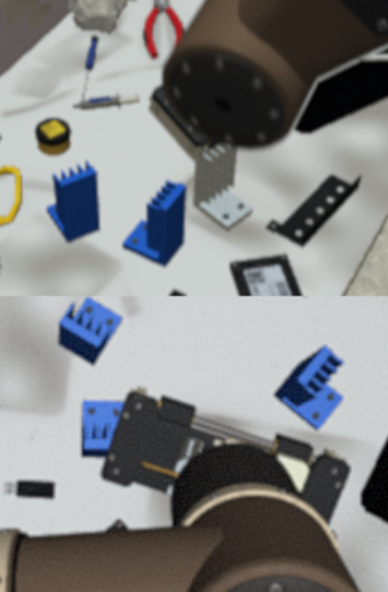

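```bash
python3 -c "
from h import *
delta(0,12,lift=.0)"
```

```text
clk 2.4 tgt [ 0.4336 -0.2527  0.0566] dp mm [ -4.1   1.  -54.2] rv deg [ 2.28  7.71 -0.08] units [-0.0165  0.0042 -0.217 ] [ 0.0063  0.0214 -0.0002] F [-0.4 -0.1  0.5] op 0.0656 q [  -5.     0.7  -50.2   12.2  -19.9 -113.3]
```

Call:
send_rows(commands=[[0.25,[-0.018,0.005,-0.06],[0.006,0.02,0]],[0.25,[0,0,-0.07],[0,0,0]]])

```text
clock: 2.6
tool_pos: [0.4315, -0.2525, 0.0794]
orientation: [167.7, -0.1, 72.6]
force: [1.3, 1.3, 0.6]
opening: 0.0658
```

```bash
python3 -c "
from h import *
delta(0,12,lift=.0)"
```

```text
clk 2.6 tgt [ 0.4336 -0.2527  0.0566] dp mm [  2.1  -0.3 -22.8] rv deg [ 0.    0.27 -0.16] units [ 0.0085 -0.0011 -0.0912] [ 0.      0.0007 -0.0004] F [1.3 1.3 0.6] op 0.0658 q [  -5.9    6.6  -44.     5.1  -27.4 -105.8]
```

Call:
send_rows(commands=[[0.25,[0.009,0,-0.045],[0,0,0]],[0.25,[0,0,-0.045],[0,0,0]],[0.25,[0,0,0],[0,0,0]]])

```text
clock: 2.9
tool_pos: [0.434, -0.2528, 0.0558]
orientation: [167.7, -0.1, 72.5]
force: [-0.5, -0.3, 0.2]
opening: 0.0658
```

```bash
python3 -c "
from h import *
delta(0,12,lift=.0)"
```

```text
clk 2.9 tgt [ 0.4336 -0.2527  0.0566] dp mm [-0.4  0.1  0.9] rv deg [-0.05  0.29 -0.13] units [-0.0016  0.0003  0.0034] [-0.0001  0.0008 -0.0004] F [-0.5 -0.3  0.2] op 0.0658 q [  -6.     9.2  -45.6    5.8  -23.3 -106.6]
```

In place; close the gripper.

Call:
send_rows(commands=[[1,[0,0,0],[0,0,0]],[1,[0,0,0],[0,0,0]],[1,[0,0,0],[0,0,0]],[1,[0,0,0],[0,0,0]],[1,[0,0,0],[0,0,0]],[1,[0,0,0],[0,0,0]]])

```text
clock: 3.5
tool_pos: [0.4345, -0.253, 0.0584]
orientation: [167.5, -0.2, 72.6]
force: [-0.2, -1.0, -1.9]
opening: 0.0448
```

```bash
python3 -c "
from h import *
delta(0,12,lift=.0)
for th in (5,10,15,20,25,30,35): delta(th,12-th)"
```

```text
clk 3.5 tgt [ 0.4336 -0.2527  0.0566] dp mm [-0.9  0.2 -1.8] rv deg [-0.01  0.53 -0.17] units [-0.0036  0.0009 -0.0073] [-0.      0.0015 -0.0005] F [-0.2 -1.  -1.9] op 0.0448 q [  -6.     8.9  -45.5    5.8  -23.4 -106.5]
clk 3.5 tgt [ 0.4383 -0.2542  0.0576] dp mm [ 3.9 -1.3 -0.8] rv deg [ 1.49  5.29 -0.16] units [ 0.0154 -0.0052 -0.0033] [ 0.0041  0.0147 -0.0005] F [-0.2 -1.  -1.9] op 0.0448 q [  -6.     8.9  -45.5    5.8  -23.4 -106.5]
clk 3.5 tgt [ 0.4431 -0.2558  0.0582] dp mm [ 8.7 -2.8 -0.2] rv deg [ 3.   10.06 -0.16] units [ 0.0347 -0.0113 -0.001 ] [ 0.0083  0.028  -0.0004] F [-0.2 -1.  -1.9] op 0.0448 q [  -6.     8.9  -45.5    5.8  -23.4 -106.5]
clk 3.5 tgt [ 0.448  -0.2573  0.0583] dp mm [13.5 -4.4 -0.1] rv deg [ 4.5  14.83 -0.15] units [ 0.0541 -0.0174 -0.0005] [ 0.0125  0.0412 -0.0004] F [-0.2 -1.  -1.9] op 0.0448 q [  -6.     8.9  -45.5    5.8  -23.4 -106.5]
clk 3.5 tgt [ 0.4528 -0.2589  0.058 ] dp mm [18.4 -5.9 -0.4] rv deg [ 6.01 19.6  -0.14] units [ 0.0735 -0.0236 -0.0017] [ 0.0167  0.0544 -0.0004] F [-0.2 -1.  -1.9] op 0.0448 q [  -6.     8.9  -45.5    5.8  -23.4 -106.5]
clk 3.5 tgt [ 0.4576 -0.2604  0.0573] dp mm [23.2 -7.4 -1.2] rv deg [ 7.52 24.37 -0.13] units [ 0.0927 -0.0297 -0.0047] [ 0.0209  0.0677 -0.0004] F [-0.2 -1.  -1.9] op 0.0448 q [  -6.     8.9  -45.5    5.8  -23.4 -106.5]
clk 3.5 tgt [ 0.4623 -0.2619  0.0561] dp mm [27.9 -8.9 -2.4] rv deg [ 9.02 29.13 -0.12] units [ 0.1115 -0.0356 -0.0095] [ 0.0251  0.0809 -0.0003] F [-0.2 -1.  -1.9] op 0.0448 q [  -6.     8.9  -45.5    5.8  -23.4 -106.5]
clk 3.5 tgt [ 0.4669 -0.2633  0.0545] dp mm [ 32.5 -10.4  -4. ] rv deg [10.53 33.9  -0.12] units [ 0.1299 -0.0415 -0.016 ] [ 0.0292  0.0942 -0.0003] F [-0.2 -1.  -1.9] op 0.0448 q [  -6.     8.9  -45.5    5.8  -23.4 -106.5]
```

Call:
send_rows(commands=[[1,[0.02,-0.006,-0.004],[0.005,0.0159,0]],[1,[0.02,-0.006,0],[0.005,0.0159,0]],[1,[0.02,-0.006,0],[0.005,0.0159,0]]])

```text
clock: 3.8
tool_pos: [0.4463, -0.2557, 0.0592]
orientation: [-174.2, -0.3, 72.6]
force: [1.3, -0.5, -1.8]
opening: 0.0446
```

```bash
python3 -c "
from h import *
for th in (15,20,): delta(th,12-th)
grab('scene','s3')
a=cv2.imread('pics/s3.png')[90:250,210:420]
cv2.imwrite('pics/s3c.png',cv2.resize(a,None,fx=3,fy=3))
for th in (15,25,35): delta(th,12-th)"
```

```text
clk 3.8 tgt [ 0.448  -0.2573  0.0583] dp mm [ 1.7 -1.6 -0.9] rv deg [-1.17 -2.6  -0.23] units [ 0.0068 -0.0065 -0.0037] [-0.0032 -0.0072 -0.0006] F [ 1.3 -0.5 -1.8] op 0.0446 q [ -8.9  18.9 -26.3  -1.5 -50.5 -97.5]
clk 3.8 tgt [ 0.4528 -0.2589  0.058 ] dp mm [ 6.5 -3.2 -1.2] rv deg [ 0.33  2.17 -0.21] units [ 0.0261 -0.0126 -0.0049] [ 0.0009  0.006  -0.0006] F [ 1.3 -0.5 -1.8] op 0.0446 q [ -8.9  18.9 -26.3  -1.5 -50.5 -97.5]
clk 3.85 tgt [ 0.448  -0.2573  0.0583] dp mm [-1.9 -0.3 -0.5] rv deg [-1.17 -2.92 -0.34] units [-0.0077 -0.0014 -0.0019] [-0.0033 -0.0081 -0.0009] F [12.  -6.1 -0.3] op 0.0446 q [ -8.9  19.4 -25.6  -1.5 -51.  -97.4]
clk 3.85 tgt [ 0.4576 -0.2604  0.0573] dp mm [ 7.7 -3.4 -1.5] rv deg [ 1.82  6.62 -0.32] units [ 0.0309 -0.0136 -0.0062] [ 0.0051  0.0184 -0.0009] F [12.  -6.1 -0.3] op 0.0446 q [ -8.9  19.4 -25.6  -1.5 -51.  -97.4]
clk 3.85 tgt [ 0.4669 -0.2633  0.0545] dp mm [17.  -6.4 -4.4] rv deg [ 4.82 16.16 -0.3 ] units [ 0.0682 -0.0254 -0.0174] [ 0.0134  0.0449 -0.0008] F [12.  -6.1 -0.3] op 0.0446 q [ -8.9  19.4 -25.6  -1.5 -51.  -97.4]
```

View pics/s3c.png

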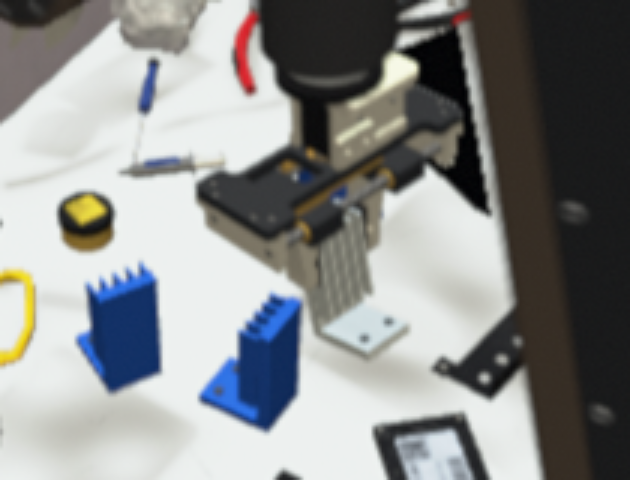

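The fins are pinched and the short leg is lifting at crop (365,330). Nothing else is in contact. I tip further.

Call:
send_rows(commands=[[1,[0.018,-0.006,-0.006],[0.004,0.014,0]],[1,[0.018,-0.006,-0.006],[0.004,0.014,0]],[1,[0.016,-0.006,-0.006],[0.004,0.014,0]],[1,[0,0,0],[0,0,0]]])

```text
clock: 4.25
tool_pos: [0.4645, -0.262, 0.0529]
orientation: [-157.5, 0.2, 72.7]
force: [-1.0, -1.0, 2.3]
opening: 0.0447
```

```bash
python3 -c "
from h import *
for th in (30,35): delta(th,12-th)
S=grab('scene','s4')
a=cv2.imread('pics/s4.png')[90:250,210:420]
cv2.imwrite('pics/s4c.png',cv2.resize(a,None,fx=3,fy=3))
P=cloud(S); 
delta(35,12-35)"
```

```text
clk 4.25 tgt [ 0.4623 -0.2619  0.0561] dp mm [-2.1  0.2  3.2] rv deg [-1.21 -4.35 -0.3 ] units [-0.0085  0.0007  0.0128] [-0.0034 -0.0121 -0.0008] F [-1.  -1.   2.3] op 0.0447 q [-10.3  30.6 -10.9  -2.7 -70.8 -95.7]
clk 4.25 tgt [ 0.4669 -0.2633  0.0545] dp mm [ 2.5 -1.3  1.6] rv deg [ 0.29  0.42 -0.3 ] units [ 0.0099 -0.0051  0.0064] [ 0.0008  0.0012 -0.0008] F [-1.  -1.   2.3] op 0.0447 q [-10.3  30.6 -10.9  -2.7 -70.8 -95.7]
clk 4.3 tgt [ 0.4669 -0.2633  0.0545] dp mm [ 2.7 -1.4  1.3] rv deg [ 0.33  0.59 -0.29] units [ 0.011  -0.0055  0.0053] [ 0.0009  0.0017 -0.0008] F [ 1.5 -0.3 -0.9] op 0.045 q [-10.3  30.5 -11.1  -2.7 -70.6 -95.7]
```

View pics/s4c.png

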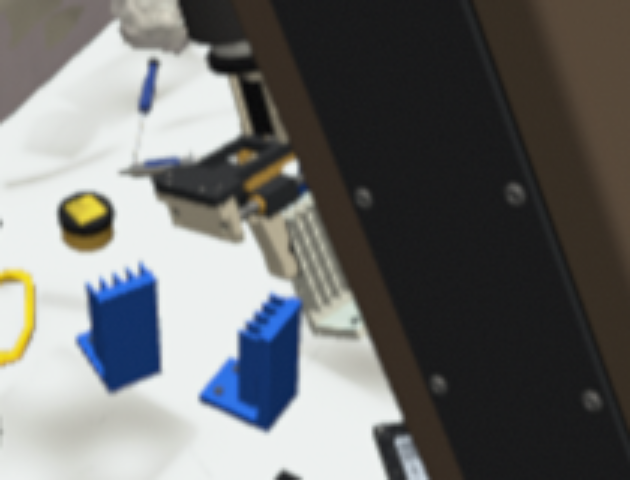

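Tipped to about 35° with the corner still at its place; past the balance point with the body just clear of the blue part at the right. Release.

Call:
send_rows(commands=[[0.25,[0,0,0],[0,0,0]],[0.25,[0,0,0],[0,0,0]],[0.25,[0,0,0],[0,0,0]],[0.25,[0,0,0],[0,0,0]],[0.25,[0,0,0.02],[0,0,0]],[0.25,[0,0,0.06],[0,0,0]],[0.25,[0,0,0.1],[0,0,0]],[0.25,[0,0,0.15],[0,0,0]],[0.25,[0,0,0.15],[0,0,0]]])

```text
clock: 5.2
tool_pos: [0.4599, -0.2605, 0.1774]
orientation: [-157.5, 0.1, 72.6]
force: [0.8, -1.6, 0.2]
opening: 0.0657
```

```bash
python3 -c "
from h import *
grab('scene','s5');grab('top','t5')
a=cv2.imread('pics/s5.png')[90:250,210:420]
b=cv2.imread('pics/t5.png')[150:310,240:450]
cv2.imwrite('pics/s5c.png',cv2.resize(np.vstack([a,b]),None,fx=1.85,fy=1.85))
delta(0,0,lift=.15)"
```

```text
clk 5.3 tgt [ 0.4298 -0.2516  0.2062] dp mm [-33.   10.2  24.7] rv deg [ -6.43 -20.98  -0.26] units [-0.1318  0.0409  0.099 ] [-0.0179 -0.0583 -0.0007] F [0.7 0.8 0.3] op 0.0655 q [-10.3  22.9  -4.4  -2.5 -84.4 -96.4]
```

View pics/s5c.png

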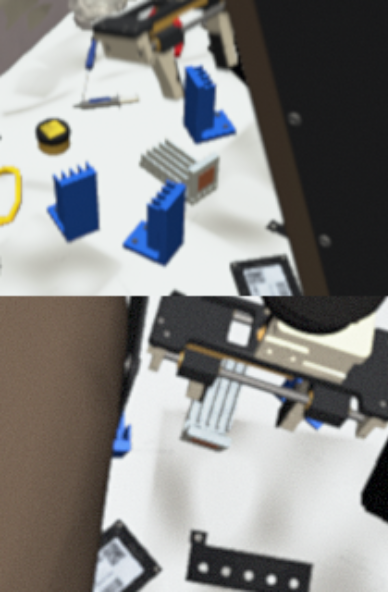

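It lies on its fins-up back, with the copper face visible at scene crop (205,180). I move the arm away for a clear check.

Call:
send_rows(commands=[[0.25,[0,0,0.15],[0,0,0]],[0.25,[-0.05,-0.05,0.1],[0,0,0]],[0.25,[-0.1,-0.15,0],[0,0,0]],[0.25,[-0.1,-0.15,0],[0,0,0]],[0.25,[-0.1,-0.15,0],[0,0,0]],[0.25,[-0.1,-0.15,0],[0,0,0]],[0.25,[-0.1,-0.15,0],[0,0,0]],[0.25,[-0.1,-0.15,0],[0,0,0]],[0.25,[0,0,0],[0,0,0]]])

```text
clock: 6.2
tool_pos: [0.2934, -0.506, 0.259]
orientation: [-159.0, 0.3, 73.0]
force: [0.4, 0.1, 0.1]
opening: 0.0659
```

```bash
python3 - <<'E'
from h import *
grab('scene','s6');grab('top','t6')
a=cv2.imread('pics/s6.png')[90:250,210:420]
b=cv2.imread('pics/t6.png')[150:310,240:450]
cv2.imwrite('pics/s6c.png',cv2.resize(np.vstack([a,b]),None,fx=1.85,fy=1.85))
print(sensors.get_obs()['clock'])
for n in('top0','top','scene0','scene'):
    S=np.load(f'pics/{n if n[-1]=="0" else n[0]+"6"}.npz'); c=S['color'].astype(int); P=cloud(S)
    for nm,m in(('sil',(c[...,0]-c[...,2]<60)),('blue',(c[...,0]-c[...,2]>60))):
      m=m&(S['z_map']>0)
      for lo,hi in((.005,.035),(.03,.055),(.05,.07),(.09,.11)):
        mm=(m&(P[...,2]>lo)&(P[...,2]<hi)&(P[...,0]>.37)&(P[...,0]<.62)&(P[...,1]>-.42)&(P[...,1]<0.15)).astype(np.uint8)
        k,L,st,ce=cv2.connectedComponentsWithStats(mm)
        for i in range(1,k):
            if st[i,4]<40: continue
            if not(nm=='sil' and n[-1]!='0' or lo>.08): continue
            q=P[L==i]; r=cv2.minAreaRect(q[:,:2].astype(np.float32)*1000)
            print(n,nm,lo,st[i,4],np.round(ce[i]),np.round(r[0],1),np.round(r[1],1),round(r[2],1),np.round(cv2.boxPoints(r)).astype(int).tolist(),round(float(np.median(q[:,2])),4),round(float(q[:,2].max()),4))
E
```

```text
6.3
top0 sil 0.09 127 [149. 214.] [460.7 109. ] [45.1  8.2] 75.0 [[451, 88], [459, 86], [470, 130], [463, 132]] 0.0994 0.1037
top0 sil 0.09 250 [355. 231.] [ 434.6 -253.1] [45.3 25.9] 72.5 [[415, -271], [440, -279], [454, -235], [429, -228]] 0.0978 0.1029
top0 blue 0.09 228 [285. 167.] [ 553.8 -129.7] [44.1 26. ] 58.8 [[531, -142], [553, -155], [576, -118], [554, -104]] 0.0987 0.1041
top0 blue 0.09 237 [411. 190.] [ 512.1 -357.8] [26.1 44.4] 51.0 [[487, -354], [521, -382], [538, -362], [503, -334]] 0.0981 0.1036
top0 blue 0.09 220 [298. 227.] [ 446.1 -151.8] [44. 26.] 89.0 [[433, -174], [459, -174], [459, -130], [433, -130]] 0.0983 0.1039
top sil 0.005 74 [284. 179.] [ 544. -132.] [24.9 51.4] 4.7 [[529, -107], [534, -159], [559, -157], [554, -105]] 0.0206 0.0349
top sil 0.005 1048 [357. 203.] [ 495.  -269.9] [ 45.4 100.9] 72.7 [[440, -277], [536, -307], [550, -263], [454, -233]] 0.0122 0.0329
top sil 0.005 64 [395. 199.] [ 515.2 -347. ] [21.5 49.1] 80.7 [[489, -354], [538, -362], [541, -340], [493, -332]] 0.0236 0.034
top sil 0.005 623 [155. 235.] [435.5 116.4] [45.9 59. ] 75.0 [[401
[... 3691 characters left out ...]
545, 72], [577, -38], [612, -28], [581, 82]] 0.0553 0.0609
scene sil 0.05 135 [222. 297.] [454.6 111.7] [44.2  8.1] 65.7 [[442, 93], [449, 90], [467, 130], [460, 134]] 0.0601 0.0699
scene sil 0.09 158 [220. 284.] [457.2 110.7] [45.4  9.6] 73.9 [[446, 90], [456, 88], [468, 131], [459, 134]] 0.0978 0.1012
scene blue 0.09 129 [317. 132.] [ 509.3 -357.1] [26.1 49.7] 49.6 [[482, -351], [520, -383], [537, -363], [499, -331]] 0.0951 0.1013
scene blue 0.09 161 [250. 186.] [ 549.1 -127.4] [45.1 30.4] 57.4 [[524, -138], [550, -155], [574, -117], [548, -100]] 0.0962 0.1021
scene blue 0.09 182 [300. 197.] [ 441.7 -150.6] [48.1 24.8] 89.4 [[429, -175], [454, -175], [454, -127], [430, -126]] 0.0957 0.1011
```

View pics/s6c.png

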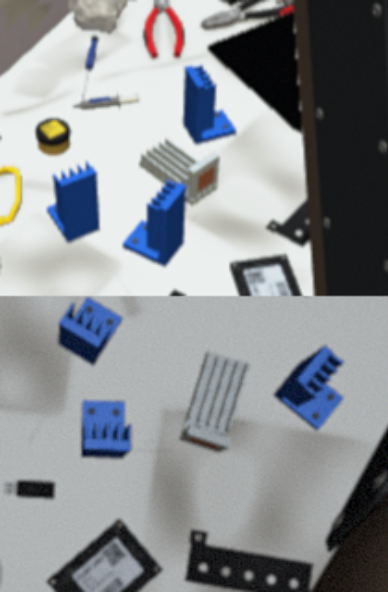

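The leg lies flat, from (440,-277)/(454,-233) to (536,-307)/(550,-263) mm. The corner moved by less than 3 mm, the short leg stands 60 mm high with the copper bared, and the bracket and blue parts are unmoved. Handing in.

```bash
python3 -c "
from h import *
print(order.close_job())"
```

```text
the job is handed in; nothing more can be done
None
```

The heatsink is on its flat back with the copper contact face bared, and the job is handed in at about 6.3 s on the robot's clock.

**What I did:** I pinched the finned leg across its width with the tool tilted. I then tipped the heatsink about 35° over its corner, let go, and moved the arm well clear. It fell the rest of the way by itself. I could not lower it further in the grip, because the gripper body would have hit the blue look-alike on the right.

**Last checks, from both cameras:**
- **Finned leg:** it lies flat on the bench.
- **Short leg:** it stands about 60 mm high, with the copper face exposed.
- **Corner:** it is within about 3 mm of where it started.
- **Other parts:** the plain bracket and all three blue look-alikes are within measurement noise (1–2 mm) of where they were.

**Limits and disagreements:**
- **Tool height:** the reading rose by about 2.6 mm as the gripper closed, so the heatsink may have been lifted slightly at that moment. The final corner position shows no sign of it.
- **Joint 3:** it came within 0.3° of its range limit on the first, steeper approach. I then used a smaller tilt.
- **Wrist force:** I saw one brief reading of about 13 N, which I took to be from the arm stopping. It is well below the limit.

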